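# Lock the water filter and set its feed valve

## Task

The filter in the pantry's water station has just been changed. First turn the steel lock collar on the filter canister clockwise until its post lines up with the fixed mark tongue; then wind the brass valve wheel clockwise by its handle until it is fully shut against its stop, and open it again by exactly two full turns. Finish still gripping the wheel's handle between the fingers, ready to shut it, and leave the glasses, the jar and the spare cartridge alone.

Things in the scene. Friction and masses are not known exactly. Their poses are not given: they have to be found in the camera images.
- lock_collar (a joint): Angle of the lock collar about the canister's upright axis: 0 when its post lines up with the mark tongue (locked), positive anticlockwise seen from above. It starts 0.7 to 1.25 unlocked and can run 0.35 past the mark (to -0.35); there is no stop or click at the mark. Stiff (0.25 N m, about 3 N at the post) and stays where it is left.
- collar_post (a point): Point half-way up the upright round steel post on the lock collar, at 149 mm height, 80 mm from the canister's axis. The post is 14 mm in diameter and free to grip from 117 mm (top of the 14 mm wide ear that carries it) to its top at 175 mm. It moves with the collar and does not spin. Everything else of the filter stays below 131 mm.
- collar_axis (a point): Point on the filter canister's upright axis, at the height of collar_post (149 mm). The canister is a steel cylinder 106 mm in diameter standing on the counter, with a white cap 92 mm across inside the 124 mm steel lock collar (top of the collar at 122 mm, of the cap 130 mm). Two brass pipes run down behind it, opposite the mark. The canister's place and yaw vary; it is fixed.
- lock_mark (a point): Tip of the mark: a fixed steel tongue 16 mm wide, on the side away from the robot, that sticks out of the canister just below the collar, 107 mm from the canister's axis, at 102 mm height. Locked means that the post stands over this tongue.
- valve_wheel (a joint): Opening angle of the valve wheel: 0 fully shut against a hard stop (clockwise seen from above), growing anticlockwise over several turns (end stop at 19 rad); two turns open is 12.566. It starts 1.5 to 5.5 open. Turning takes 0.12 N m (about 2.5 N at the handle); it stays where it is left.
- crank_handle: Upright dark wooden handle on the rim of the valve wheel, 14 mm diameter, 50 mm tall; origin at its centre (half-way up, 122 mm above the counter), 50 mm from the valve's axis. It spins freely about its own upright axis, so a gripper can carry it round in a circle without turning. It stays upright.
- valve_axis (a point): Point on the upright axis of the valve wheel, at the height of the handle's centre (122 mm). The brass wheel is 112 mm across its rim, rim top at 93 mm, hub top at 95 mm. The valve is a brass body that rises from the counter; fixed; its place and yaw vary, and it may stand left or right of the filter.
- tumbler_a: Glass tumbler, 74 mm diameter, 90 mm tall, standing; origin at its underside. Bystander.
- tumbler_b: Second glass tumbler of the same size; origin at its underside. Bystander.
- cartridge: Spare filter cartridge, white cylinder 60 mm diameter, 110 mm tall, standing; origin at its underside. Bystander.
- jar: Glass jar with a brass lid, 68 mm diameter, 110 mm tall, standing; origin at its underside. Bystander.
There are look-alikes about, which are no part of the job. Of the things shaped like the part that bears lock_collar, the bare steel one is meant.

How it is judged:
By the outcome, as a careful person would: the job done as asked, in the order asked, and still so for the second after the job is handed in, while the arm keeps its last pose, push and grip.
It also fails if it takes over 69 s, if anything falls off the work surface, if the arm or the gripper's body presses on something with over 40 N, if the wrist force passes 120 N, or if a joint passes its speed limit or range.

## Robot

A 6-joint arm with a two-finger parallel gripper is mounted at the origin on the work surface. World frame = base frame: x ahead of the robot, y to its left, z up, the work surface at z = 0. Lengths are in m, angles in rad, forces in N, time in s.
With the tool pointing down it reaches from about 0.15 to 0.775 m from the base axis. Payload 6.1 kg.
Tool frame: the origin (TCP) lies at the very end of the fingers, on their centre line; the grasp point (between the pads) lies 19 mm behind it (tcp_to_grasp is the z of the grasp point in the tool frame, in m); z points along the fingers, y is the direction in which the jaws open and shut (so a half turn about z gives the same grasp; the last joint's range is limited). The gripper opens to 85 mm and grips with 20 to 120 N. Pads are 22 mm wide; open, the fingers measure 114 mm over their backs; the gripper's body (76 mm by 85 mm) begins 54 mm behind the grasp point. The pads swing forward as they close: fully open they stand 13 mm farther back than shut.
Start: joints at [-1.151, 0.126, -0.04, 1.405, 0, 1.571], TCP at [0.214, -0.479, 0.231] pointing down, gripper open.
Joint ranges: [-2.72, 2.72], [-0.95, 1.95], [-1.27, 1.35], [-1.78, 2.02], [-1.46, 1.47], [-3.14, 3.14]. Speed limits (rad/s): [2.39, 2.39, 3.01, 3.14, 3.14, 3.14].

## Interface

Orientations are given as a rotation vector (axis times angle).
In Python, from plant import * gives the robot as it stands.
- The arm moves only by the tool carry_out, never from a script. Its argument "steps" is a list of rows, each an object of numbers: "wx", "wy", "wz": the turn, a rotation vector about the tool's x, y, z in degrees; "x", "y", "z": the shift along the tool's x, y, z in cm; "fingers": the finger opening in cm, from 0 to 8.54. In form: [{"wx": .., "wy": .., "wz": .., "x": .., "y": .., "z": .., "fingers": ..}, ...]. A call has 1 to 12 rows; each row shifts and turns the commanded pose from where the row before left it, along the tool's axes as they then stand; what a row does not reach is not made up. A row lasts 1/8 s, in which the tool goes at most 62.5 mm and 10.7 degrees, less where a joint would pass 70% of its speed; a pose out of reach is approached as far as the arm can. A call is refused whole if a number of a shift passes 6.25 or a number of a turn 10.7, either way. A call with a gripper value outside its range is refused whole. The fingers move at their own pace and stop on an object; "squeeze" is the grip in N (left out, the last holds). Time passes only in rows, so rows that do not move let the fingers close. It gives the time, the measured TCP pose, the force and the opening at its end, in the units of the state.
- observe(): the state, without advancing time (a new reading comes with each control period).
- get_image(name): name is "scene" or "top"; returns (picture, depth): 480x640x3 uint8, blue, green, red; 480x640 float32, m along the optical axis (not along the pixel's ray), 0 where there is no reading.
- camera_params(name): a dict with "fx", "fy", "cx", "cy" (pixels), "position" and "orientation" of the camera in the world. Camera axes: x right, y down, z forward; pixel columns grow to the right and rows downward; lengths in m; the calibration is good to about 2 mm. A picture is of the moment at which its call begins. camera_params takes no time and is no camera call.
- sign_off(): hands the job in, once; it reports no verdict.
The state is a dict: "time": time; "joint_positions": joint angles; "qd": joint speeds; "tau": joint torques, N m; "eef_pos": TCP position; "ee_rot": TCP orientation; "ft_force": force on the tool from outside, world axes, zero at the start; "moment": the same for the moment, N m; "grip_width": opening from 0.0 (shut) to 1.0 (fully open).
Only numpy, scipy, OpenCV 4.12 (cv2) and the standard library are available. Lean on these libraries where they do the work, as an engineer would, in place of code of your own. Each camera call takes 0.05 s, during which the arm holds its last target.

## Working session

There is one attempt and no reset: what is moved stays moved. The work goes in short steps, Python scripts to look and compute and a tool call to move; the robot and the scene stay as the last step left them, time stands still between calls to the robot, and variables do not carry over. Pictures are saved under pics/ and viewed, and the job is handed in when it is done.

Besides the shell and the picture viewer there is one more tool, called after "Request:" as a command line: name --argument value ..., lists and objects as JSON in quotes. carry_out: Moves the arm, as the interface text tells. Its arguments: {"type":"object","properties":{"steps":{"type":"array","items":{"type":"object","properties":{"wx":{"type":"number"},"wy":{"type":"number"},"wz":{"type":"number"},"x":{"type":"number"},"y":{"type":"number"},"z":{"type":"number"},"fingers":{"type":"number"}}}},"squeeze":{"type":"number"}},"required":["steps"]}

```bash
ls; mkdir -p pics; python3 - <<'E'
from plant import *
import cv2, numpy as np
print(observe())
for n in ("scene","top"):
    im,d=get_image(n); cv2.imwrite(f"pics/{n}0.png",im); np.save(f"pics/{n}0.npy",d); print(n,camera_params(n))
E
```

```text
pics
{'time': 0.0, 'joint_positions': array([-1.15100770e+00,  1.26385620e-01, -4.06172599e-02,  1.40541921e+00,
       -1.25915252e-06,  1.57083198e+00]), 'qd': array([ 0.0022839 , -0.00111342, -0.00027329, -0.00039998,  0.0005811 ,
       -0.00186844]), 'tau': array([-2.51822297e-03, -4.35912645e+01,  3.52924097e+01,  1.73728092e-02,
       -2.50070534e-04,  2.64864440e-05]), 'eef_pos': array([ 0.21380128, -0.47903332,  0.2305213 ]), 'ee_rot': array([-3.07110063e+00, -6.54185351e-01,  5.33796884e-04]), 'ft_force': array([-0.4522462 ,  0.29334831, -0.08926183]), 'moment': array([ 0.02189356, -0.02879959, -0.00399881]), 'grip_width': 0.9957664252174706}
scene {'fx': 435.3919992327492, 'fy': 435.3919992327492, 'cx': 315.7290110641623, 'cy': 242.20390037083712, 'position': array([ 1.29119734, -0.05640793,  1.14159351]), 'orientation': array([-1.97274751, -1.77672851,  0.53678356])}
top {'fx': 571.4466429506075, 'fy': 571.4466429506075, 'cx': 321.581791431125, 'cy': 241.2623259121511, 'position': array([0.37356131, 0.01131759, 1.49086262]), 'orientation': array([-2.15056139,  2.10890278, -0.19702993])}
```

View pics/scene0.png

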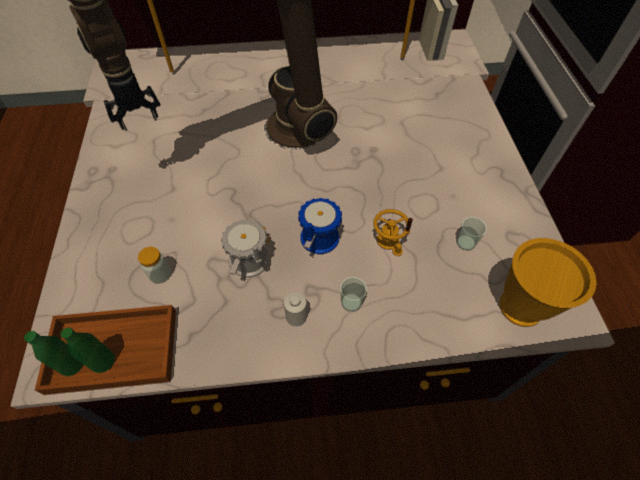

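View pics/top0.png

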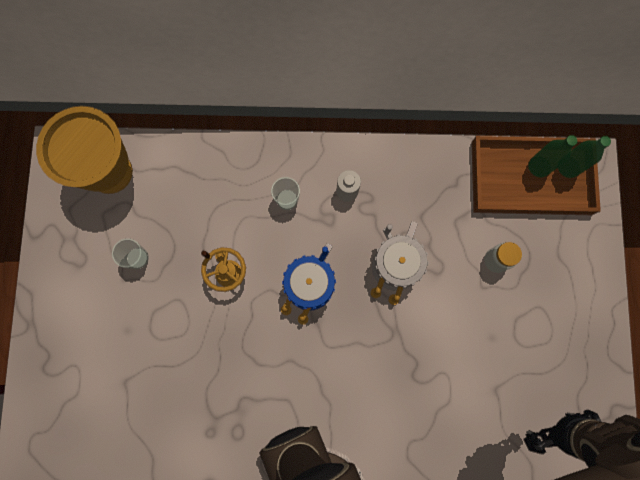

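The scene picture shows a steel canister at (245,245), a blue look-alike at (320,222) and the valve at (392,230). In the top picture the steel one is at (402,260), the blue one at (309,282) and the wheel at (224,270), with its dark handle near (206,255).

Candidates for the collar are the blue one at top (309,282) and the bare steel one at top (402,260). I choose the steel one. Next I'll take close crops.

```bash
python3 - <<'E'
import cv2
im=cv2.imread("pics/top0.png"); s=cv2.imread("pics/scene0.png")
def c(im,x,y,w,h,k,n): cv2.imwrite(n,cv2.resize(im[y:y+h,x:x+w],None,fx=k,fy=k,interpolation=cv2.INTER_CUBIC))
c(im,355,210,90,100,6,"pics/c_top.png"); c(im,185,230,80,80,7,"pics/v_top.png")
c(s,205,205,80,80,7,"pics/c_sc.png"); c(s,360,195,70,70,8,"pics/v_sc.png")
E
```

```text
(no output)
```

View pics/c_top.png

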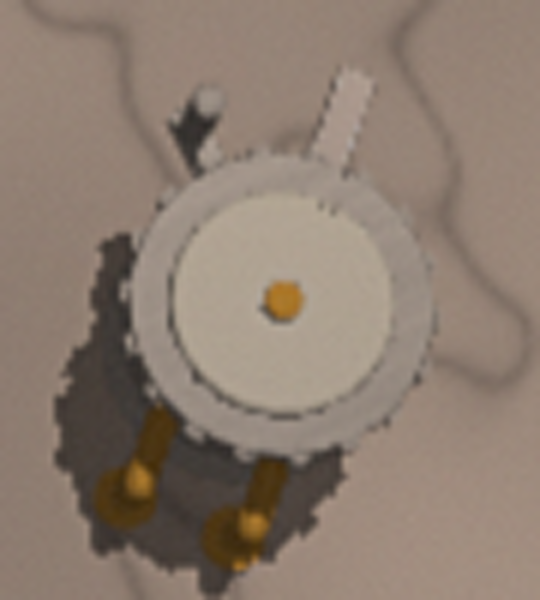

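View pics/c_sc.png

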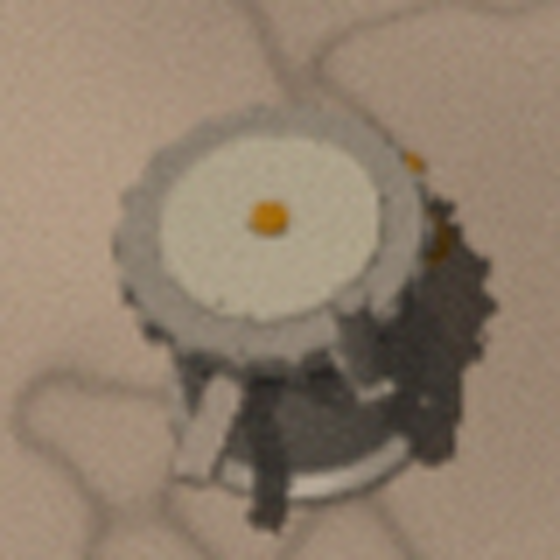

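View pics/v_top.png

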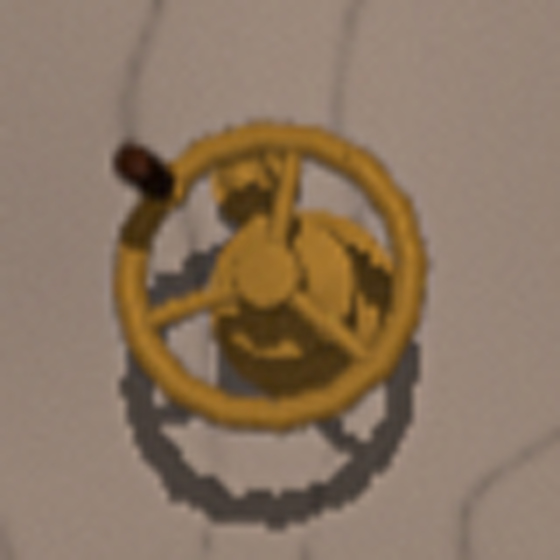

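View pics/v_sc.png

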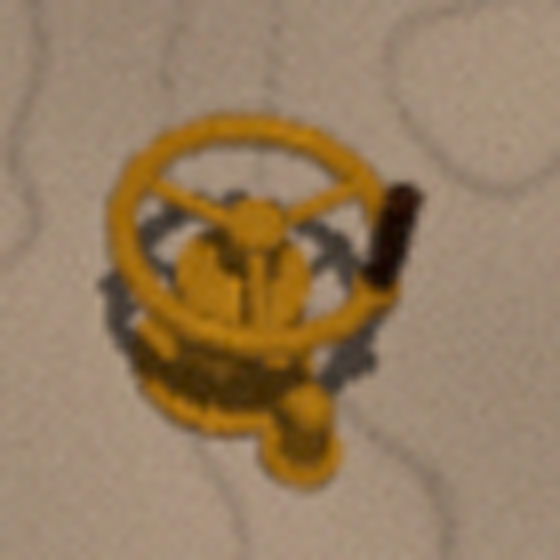

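```bash
cat > h.py <<'E'
import numpy as np, cv2
from scipy.spatial.transform import Rotation as R
from plant import *
def ray(n,u,v,z):
    c=camera_params(n); Rm=R.from_rotvec(c["orientation"]).as_matrix()
    d=Rm@np.array([(u-c["cx"])/c["fx"],(v-c["cy"])/c["fy"],1]); p=c["position"]
    return p+d*(z-p[2])/d[2]
def cloud(n,d):
    c=camera_params(n); Rm=R.from_rotvec(c["orientation"]).as_matrix()
    v,u=np.mgrid[:480,:640]
    return np.stack([(u-c["cx"])/c["fx"]*d,(v-c["cy"])/c["fy"]*d,d],-1)@Rm.T+c["position"]
def circ(P):
    A=np.c_[2*P[:,:2],np.ones(len(P))]; s=np.linalg.lstsq(A,(P[:,:2]**2).sum(1),rcond=None)[0]
    return s[:2],np.sqrt(s[2]+s[0]**2+s[1]**2)
E
python3 - <<'E'
from h import *
for nm,n,u,v,z in [("gold","top",402.2,260,.135),("post","top",355+207/6,210+100/6,.175),("tip","top",355+355/6,210+72/6,.104),
  ("gold","scene",205+268/7,205+217/7,.135),("tipS","scene",205+193/7,205+475/7,.1),
  ("hub","top",185+268/7,230+277/7,.095),("handle","top",185+128/7,230+158/7,.147),("hub","scene",360+260/8,195+222/8,.095),("handle","scene",360+405/8,195+190/8,.147)]:
    print(nm,n,ray(n,u,v,z).round(4))
for n in("top","scene"):
    C=cloud(n,np.load(f"pics/{n}0.npy"))
    print(n,"table z",np.median(C[300:340,150:250,2]) if n=="top" else np.median(C[150:180,350:420,2]))
    im=cv2.imread(f"pics/{n}0.png")
    for nm,c0,lo,hi,rm in [("cap",ray("top",402.2,260,.13)[:2],.126,.145,.055),("collar",ray("top",402.2,260,.13)[:2],.112,.1255,.065),("wheel",ray("top",223.3,269.6,.095)[:2],.08,.1,.075)]:
        r=np.hypot(*(C[...,:2]-c0).transpose(2,0,1))
        m=(r<rm)&(C[...,2]>lo)&(C[...,2]<hi); 
        P=C[m]
        if nm=="wheel": P=P[np.hypot(*(P[:,:2]-c0).T)>.038]
        if len(P)<20: print(nm,len(P));continue
        print(nm,n,len(P),"zmed",np.median(P[:,2]).round(4),"mean",P.mean(0).round(4),"minEncl",cv2.minEnclosingCircle(P[:,:2].astype(np.float32)),"fit",circ(P) if nm=="wheel" else "")
    # high bits
    for nm,c0 in [("post",ray("top",402.2,260,.13)[:2]),("hand",ray("top",223.3,269.6,.095)[:2])]:
        r=np.hypot(*(C[...,:2]-c0).transpose(2,0,1)); m=(r<.12)&(C[...,2]>(.15 if nm=="post" else .105))
        P=C[m]; print(nm,n,len(P),P.mean(0) if len(P) else "",P[:,2].max() if len(P) else "")
E
```

```text
gold top [ 0.5777 -0.1876  0.135 ]
post top [ 0.6503 -0.1523  0.175 ]
tip top [ 0.6784 -0.2225  0.104 ]
gold scene [ 0.5838 -0.1866  0.135 ]
tipS scene [ 0.6792 -0.2219  0.1   ]
hub top [0.5512 0.2467 0.095 ]
handle top [0.5843 0.2875 0.147 ]
hub scene [0.554  0.2503 0.095 ]
handle scene [0.5821 0.2892 0.147 ]
top table z -0.0007991205834928516
cap top 437 zmed 0.1277 mean [ 0.5803 -0.1856  0.1281] minEncl ((0.5787246823310852, -0.1891613006591797), 0.054369863122701645) fit 
collar top 1545 zmed 0.1216 mean [ 0.5771 -0.1874  0.1213] minEncl ((0.5784737467765808, -0.1884291172027588), 0.06490767002105713) fit 
wheel top 619 zmed 0.091 mean [0.5512 0.2471 0.091 ] minEncl ((0.5532285571098328, 0.2483479082584381), 0.05577123537659645) fit (array([0.55241141, 0.24772814]), np.float64(0.049191579277461775))
post top 38 [ 0.649434   -0.15121538  0.17078344] 0.17955507589183384
hand top 48 [0.58225024 0.28589636 0.1356277 ] 0.1506238155334647
scene table z -0.0006176754338875767
cap scene 209 zmed 0.1271 mean [ 0.582  -0.1884  0.1274] minEncl ((0.5784019827842712, -0.18759575486183167), 0.04648399353027344) fit 
collar scene 1015 zmed 0.1221 mean [ 0.5836 -0.1892  0.1216] minEncl ((0.5786542296409607, -0.1884179711341858), 0.06486518681049347) fit 
wheel scene 362 zmed 0.0906 mean [0.5561 0.2423 0.0904] minEncl ((0.5541009902954102, 0.24874182045459747), 0.057036299258470535) fit (array([0.55483957, 0.24667167]), np.float64(0.04924967151577495))
post scene 40 [ 0.65339606 -0.15291392  0.16764583] 0.17650835968710077
hand scene 56 [0.58656083 0.28518431 0.12949562] 0.1486427894858161
```

Steel collar:
- Axis is at about (0.579, -0.1875).
- Post is at about (0.6505, -0.152), angle 26°. The tongue is at about -19°, so the collar is roughly 0.79 rad unlocked.
- This is the bare steel one, and its white post sits anticlockwise of the tongue, as described.

Valve:
- Axis is at about (0.553, 0.2475).
- Handle is at about (0.583, 0.288).

Now I'll move above the post.

Request:
carry_out --steps '[{"x": 5.3, "y": -1.2}, {"x": 5.3, "y": -1.2}, {"x": 5.3, "y": -1.2}, {"x": 5.3, "y": -1.2}, {"x": 5.3, "y": -1.2}, {"x": 5.3, "y": -1.2}, {"x": 5.3, "y": -1.2}, {"x": 5.3, "y": -1.2}, {"x": 5.3, "y": -1.2}, {"x": 5.3, "y": -1.2}, {"wz": -10.5, "fingers": 5}, {"wz": -10.5}]' --squeeze 60

```text
invalid input
```

```bash
cat >> h.py <<'E'
def st(): 
    o=observe(); Rm=R.from_rotvec(o["ee_rot"]).as_matrix(); return o,o["eef_pos"],Rm
def hd(Rm): return np.degrees(np.arctan2(Rm[1,1],Rm[0,1])), np.degrees(np.arctan2(Rm[1,0],Rm[0,0]))
def rel(t):
    o,p,Rm=st(); print("t",round(o["time"],2),"p",p.round(4),"zax",Rm[:,2].round(3),"y,x hd",np.round(hd(Rm),2),"q",np.degrees(o["joint_positions"]).round(0),"F",o["ft_force"].round(1),"w",round(o["grip_width"],3)); print("need cm",(100*Rm.T@(np.array(t)-p)).round(2))
E
python3 -c "
from h import *
rel([.6505,-.152,.137])"
```

```text
t 0.1 p [ 0.2138 -0.4791  0.2306] zax [-0.001  0.001 -1.   ] y,x hd [-65.95  24.05] q [-66.   7.  -2.  81.   0.  90.] F [-1.2 -0.1 -1.1] w 0.998
need cm [ 53.21 -12.06   9.38]
```

Request:
carry_out --steps '[{"wx": 0, "wy": 0, "wz": 0, "x": 5.3, "y": -1.2, "z": 0, "fingers": 8.5}, {"wx": 0, "wy": 0, "wz": 0, "x": 5.3, "y": -1.2, "z": 0, "fingers": 8.5}, {"wx": 0, "wy": 0, "wz": 0, "x": 5.3, "y": -1.2, "z": 0, "fingers": 8.5}, {"wx": 0, "wy": 0, "wz": 0, "x": 5.3, "y": -1.2, "z": 0, "fingers": 8.5}, {"wx": 0, "wy": 0, "wz": 0, "x": 5.3, "y": -1.2, "z": 0, "fingers": 8.5}, {"wx": 0, "wy": 0, "wz": 0, "x": 5.3, "y": -1.2, "z": 0, "fingers": 8.5}, {"wx": 0, "wy": 0, "wz": 0, "x": 5.3, "y": -1.2, "z": 0, "fingers": 8.5}, {"wx": 0, "wy": 0, "wz": 0, "x": 5.3, "y": -1.2, "z": 0, "fingers": 8.5}, {"wx": 0, "wy": 0, "wz": 0, "x": 5.3, "y": -1.2, "z": 0, "fingers": 8.5}, {"wx": 0, "wy": 0, "wz": 0, "x": 5.3, "y": -1.2, "z": 0, "fingers": 8.5}, {"wx": 0, "wy": 0, "wz": -10.5, "x": 0, "y": 0, "z": 0, "fingers": 5}, {"wx": 0, "wy": 0, "wz": -10.5, "x": 0, "y": 0, "z": 0, "fingers": 5}]' --squeeze 60

```text
time: 1.6
eef_pos: [0.6495, -0.1528, 0.2299]
ee_rot: [-2.896, -1.214, 0.003]
ft_force: [-0.1, -0.8, 0.2]
grip_width: 0.6
```

```bash
python3 -c "
from h import *
rel([.6505,-.152,.137])
im,d=get_image('scene'); cv2.imwrite('pics/s1.png',im)"
```

```text
t 1.6 p [ 0.6495 -0.1528  0.2299] zax [-0.002  0.    -1.   ] y,x hd [-44.51  45.49] q [-13.  24.  19.  85.  -0. 121.] F [-0.1 -0.8  0.2] w 0.6
need cm [0.14 0.03 9.29]
```

Request:
carry_out --steps '[{"wx": 0, "wy": 0, "wz": 0, "x": 0.1, "y": 0, "z": 3.1, "fingers": 5}, {"wx": 0, "wy": 0, "wz": 0, "x": 0, "y": 0, "z": 3.1, "fingers": 5}, {"wx": 0, "wy": 0, "wz": 0, "x": 0, "y": 0, "z": 3.0, "fingers": 5}, {"wx": 0, "wy": 0, "wz": 0, "x": 0, "y": 0, "z": 0, "fingers": 0}, {"wx": 0, "wy": 0, "wz": 0, "x": 0, "y": 0, "z": 0, "fingers": 0}, {"wx": 0, "wy": 0, "wz": 0, "x": 0, "y": 0, "z": 0, "fingers": 0}, {"wx": 0, "wy": 0, "wz": 0, "x": 0, "y": 0, "z": 0, "fingers": 0}]' --squeeze 60

```text
time: 2.52
eef_pos: [0.6502, -0.1533, 0.1405]
ee_rot: [2.901, 1.203, 0.002]
ft_force: [-0.7, -0.3, 0.4]
grip_width: 0.145
```

```bash
python3 -c "
from h import *
rel([.6505,-.152,.137])
im,d=get_image('scene'); cv2.imwrite('pics/s2.png',cv2.resize(im[170:330,180:380],None,fx=4,fy=3.75,interpolation=2))"
```

```text
t 2.52 p [ 0.6502 -0.1533  0.1405] zax [ 0.002 -0.    -1.   ] y,x hd [-44.97  45.03] q [-13.  23.   8.  74.  -0. 122.] F [-0.7 -0.3  0.4] w 0.145
need cm [ 0.11 -0.07  0.35]
```

View pics/s2.png

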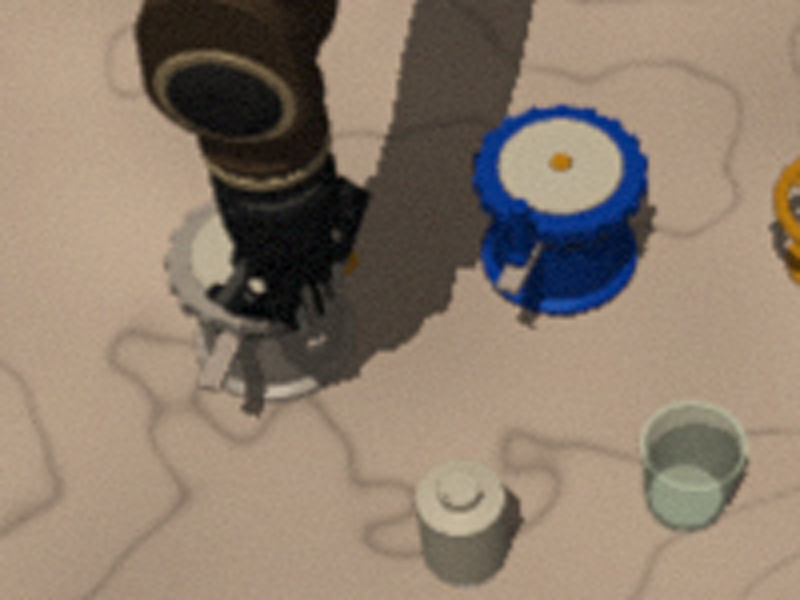

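Request:
carry_out --steps '[{"wx": 0, "wy": 0, "wz": 0, "x": -0.41, "y": 0.96, "z": 0, "fingers": 0}, {"wx": 0, "wy": 0, "wz": 7.5, "x": 0, "y": 0, "z": 0, "fingers": 0}, {"wx": 0, "wy": 0, "wz": 0, "x": -0.41, "y": 0.96, "z": 0, "fingers": 0}, {"wx": 0, "wy": 0, "wz": 7.5, "x": 0, "y": 0, "z": 0, "fingers": 0}, {"wx": 0, "wy": 0, "wz": 0, "x": -0.41, "y": 0.96, "z": 0, "fingers": 0}, {"wx": 0, "wy": 0, "wz": 7.5, "x": 0, "y": 0, "z": 0, "fingers": 0}]'

```text
time: 3.32
eef_pos: [0.6593, -0.1837, 0.1405]
ee_rot: [3.081, 0.612, 0.006]
ft_force: [7.8, 2.4, -4.0]
grip_width: 0.148
```

```bash
python3 -c "
from h import *
rel([.6546,-.2135,.137])
d=st()[1][:2]-[.579,-.1875]; print(np.hypot(*d),np.degrees(np.arctan2(d[1],d[0])))"
```

```text
t 3.33 p [ 0.6593 -0.1837  0.1405] zax [ 0.004 -0.    -1.   ] y,x hd [-67.52  22.48] q [-16.  25.  10.  75.   0. 142.] F [ 7.8  2.4 -4. ] w 0.148
need cm [-1.57  2.57  0.35]
0.08039395779354842 2.6874359277071114
```

```bash
python3 - <<'E'
from h import *
a=np.array([.5785,-.1878])
for n in("top","scene"):
    C=cloud(n,np.load(f"pics/{n}0.npy")); e=C[...,:2]-a; r=np.hypot(e[...,0],e[...,1]); th=np.degrees(np.arctan2(e[...,1],e[...,0]))
    m=(abs(C[...,2]-.1)<.012)&(r>.07)&(r<.115)&(th>-35)&(th<0); P=C[m]
    c=P.mean(0); vx,vy,x0,y0=cv2.fitLine(P[:,:2].astype(np.float32),cv2.DIST_L2,0,.01,.01).ravel()
    print(n,m.sum(),c.round(4),"centroid ang",np.degrees(np.arctan2(*(c[:2]-a)[::-1])).round(2),"line",np.degrees(np.arctan2(vy,vx)).round(2),"r",r[m].max().round(4))
    v,u=np.where(m); print(u.mean(),v.mean(), ray(n,u.mean(),v.mean(),.102))
E
```

```text
top 98 [ 0.662  -0.2169  0.1013] centroid ang -19.23 line -19.35 r 0.1076
411.8061224489796 228.64285714285714 [ 0.6618192  -0.21680359  0.102     ]
scene 83 [ 0.6627 -0.2178  0.0998] centroid ang -19.59 line -20.61 r 0.1088
234.0722891566265 267.6024096385542 [ 0.66412174 -0.21744897  0.102     ]
```

Request:
carry_out --steps '[{"wx": 0, "wy": 0, "wz": 0, "x": -0.38, "y": 0.96, "z": 0, "fingers": 0}, {"wx": 0, "wy": 0, "wz": 7.5, "x": 0, "y": 0, "z": 0, "fingers": 0}, {"wx": 0, "wy": 0, "wz": 0, "x": -0.38, "y": 0.96, "z": 0, "fingers": 0}, {"wx": 0, "wy": 0, "wz": 7.5, "x": 0, "y": 0, "z": 0, "fingers": 0}, {"wx": 0, "wy": 0, "wz": 0, "x": 0, "y": 0, "z": 0, "fingers": 0}]'

```text
time: 3.95
eef_pos: [0.658, -0.2049, 0.1405]
ee_rot: [3.133, 0.211, 0.005]
ft_force: [5.3, -2.0, 2.7]
grip_width: 0.144
```

```bash
python3 -c "
from h import *
rel([.6546,-.2135,.137])
d=st()[1][:2]-[.579,-.1875]; print(np.hypot(*d),np.degrees(np.arctan2(d[1],d[0])))"
```

```text
t 3.95 p [ 0.658  -0.2049  0.1405] zax [ 0.004 -0.002 -1.   ] y,x hd [-82.29   7.71] q [-17.  26.  11.  75.  -0. 155.] F [ 5.3 -2.   2.7] w 0.144
need cm [-0.45  0.8   0.35]
0.08088163391534359 -12.443692097147887
```

Request:
carry_out --steps '[{"wx": 0, "wy": 0, "wz": 0, "x": -0.34, "y": 0.85, "z": 0, "fingers": 0}, {"wx": 0, "wy": 0, "wz": 6.8, "x": 0, "y": 0, "z": 0, "fingers": 0}, {"wx": 0, "wy": 0, "wz": 0, "x": 0, "y": 0, "z": 0, "fingers": 0}]'

```text
time: 4.32
eef_pos: [0.6556, -0.2139, 0.1405]
ee_rot: [3.139, 0.025, 0.005]
ft_force: [4.7, -3.4, 2.2]
grip_width: 0.143
```

```bash
python3 -c "
from h import *
rel([.6546,-.2135,.137])
d=st()[1][:2]-[.579,-.1875]; print(np.hypot(*d),np.degrees(np.arctan2(d[1],d[0])))
from scipy.optimize import least_squares
P=np.array([[.6502,-.1533],[.6593,-.1837],[.658,-.2049],st()[1][:2]])
print(least_squares(lambda c:np.hypot(*(P-c).T)-.08,[.579,-.1875]).x)
im,d=get_image('scene'); cv2.imwrite('pics/s3.png',cv2.resize(im[200:300,200:300],None,fx=6,fy=6,interpolation=2))"
```

```text
t 4.33 p [ 0.6556 -0.2139  0.1405] zax [ 0.003 -0.002 -1.   ] y,x hd [-89.08   0.92] q [-18.  26.  11.  75.  -0. 161.] F [ 4.7 -3.4  2.2] w 0.143
need cm [-0.1  -0.05  0.34]
0.08102509742233892 -19.048389033239154
[ 0.57934396 -0.19018286]
```

View pics/s3.png

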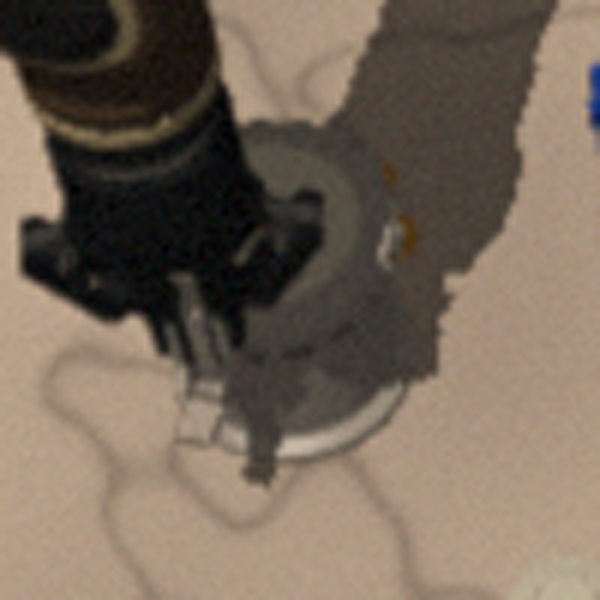

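Request:
carry_out --steps '[{"wx": 0, "wy": 0, "wz": 0, "x": 0, "y": 0, "z": 0, "fingers": 5}, {"wx": 0, "wy": 0, "wz": 0, "x": 0, "y": 0, "z": 0, "fingers": 5}, {"wx": 0, "wy": 0, "wz": 0, "x": 0, "y": 0, "z": -3, "fingers": 5}, {"wx": 0, "wy": 0, "wz": 0, "x": 0, "y": 0, "z": -5, "fingers": 5}, {"wx": 0, "wy": 0, "wz": 0, "x": 0, "y": -5, "z": 0, "fingers": 5}, {"wx": 0, "wy": 0, "wz": -10, "x": 0, "y": -6, "z": 0, "fingers": 5}, {"wx": 0, "wy": 0, "wz": -10, "x": 0, "y": -6, "z": 0, "fingers": 5}, {"wx": 0, "wy": 0, "wz": 0, "x": 0, "y": 0, "z": 0, "fingers": 5}]'

```text
time: 5.38
eef_pos: [0.6405, -0.0397, 0.2194]
ee_rot: [-3.087, -0.577, 0.002]
ft_force: [0.0, -0.3, -0.1]
grip_width: 0.584
```

```bash
python3 -c "
from h import *
rel([.583,.288,.103])
for n in ('top','scene'):
    im,d=get_image(n); np.save('pics/%s4.npy'%n,d); cv2.imwrite('pics/%s4.png'%n,im)
    b=im[210:310,355:445] if n=='top' else im[205:285,205:285]
    cv2.imwrite('pics/%s4c.png'%n,cv2.resize(b,None,fx=6,fy=6,interpolation=2))"
```

```text
t 5.38 p [ 0.6405 -0.0397  0.2194] zax [-0.001  0.001 -1.   ] y,x hd [-68.82  21.18] q [ -4.  20.  13.  83.   0. 155.] F [ 0.  -0.3 -0.1] w 0.584
need cm [  6.49 -32.62  11.68]
```

View pics/top4c.png

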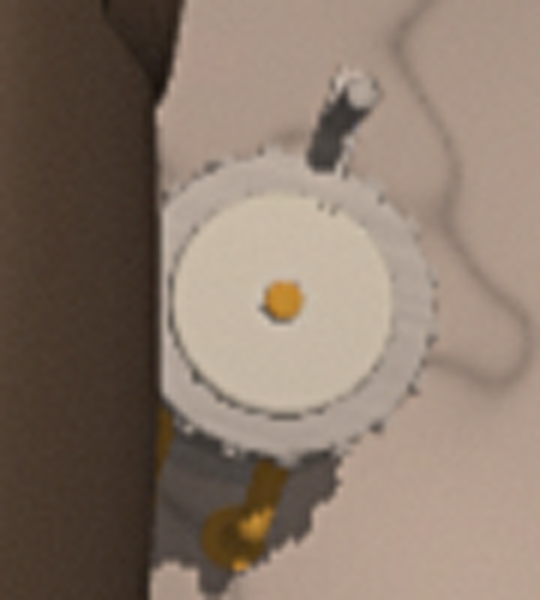

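View pics/scene4c.png

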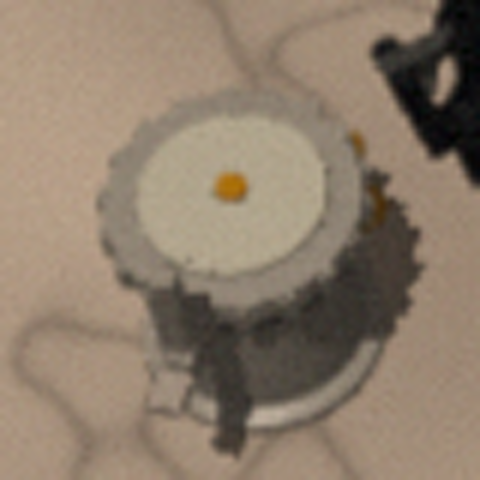

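```bash
python3 - <<'E'
from h import *
for a in ([.579,-.1875],[.5785,-.188],[.5785,-.1885]):
    p=ray("top",355+360/6,210+92/6,.175)[:2]-a; q=ray("top",402.2,260,.135)[:2]
    print(np.hypot(*p),np.degrees(np.arctan2(p[1],p[0])))
a=np.array([.5785,-.188])
for n in("top","scene"):
  for k in "04":
    C=cloud(n,np.load(f"pics/{n}{k}.npy")); e=C[...,:2]-a; r=np.hypot(e[...,0],e[...,1])
    m=(C[...,2]>.145)&(C[...,2]<.182)&(r>.06)&(r<.1); P=C[m]
    if k=='4': th=np.degrees(np.arctan2(e[...,1],e[...,0])); m&=abs(th+19)<15; P=C[m]
    c=np.median(P,0); print(n,k,m.sum(),c.round(4),np.hypot(*(c[:2]-a)),np.degrees(np.arctan2(*(c[:2]-a)[::-1])))
E
```

```text
0.07976749835562415 -18.20053728237582
0.08008879802229689 -17.74900126946904
0.07993779258255974 -17.407680317219064
top 0 42 [ 0.6486 -0.1512  0.1714] 0.07919266755002367 27.682017297770887
top 4 41 [ 0.6531 -0.2108  0.1717] 0.07803621073801789 -16.975264987623458
scene 0 48 [ 0.6539 -0.1532  0.1679] 0.08304293269543887 24.76749026016825
scene 4 47 [ 0.6588 -0.2122  0.1648] 0.08383438081749534 -16.811314451929352
```

```bash
cat >> h.py <<'E'
def proj(n,p):
    c=camera_params(n); Rm=R.from_rotvec(c["orientation"]).as_matrix(); q=(np.atleast_2d(p)-c["position"])@Rm
    return np.c_[c["fx"]*q[:,0]/q[:,2]+c["cx"],c["fy"]*q[:,1]/q[:,2]+c["cy"]]
def disc(a,th,z=.175,r=.007,R0=.08):
    t=np.linspace(0,2*np.pi,40); c=np.array(a)+R0*np.array([np.cos(th),np.sin(th)])
    return np.c_[c[0]+r*np.cos(t),c[1]+r*np.sin(t),0*t+z]
def ringp(a,r,z):
    t=np.linspace(0,2*np.pi,120); return np.c_[a[0]+r*np.cos(t),a[1]+r*np.sin(t),0*t+z]
E
python3 - <<'E'
from h import *
a=[.5785,-.188]
rows=[]
for n,(x,y,w,h) in {"top":(385,210,55,60),"scene":(218,230,45,50)}.items():
    im=cv2.imread(f"pics/{n}4.png"); k=10
    B=cv2.resize(im[y:y+h,x:x+w],None,fx=k,fy=k,interpolation=cv2.INTER_CUBIC)
    def dr(P,col): cv2.polylines(B,[np.round((proj(n,P)-[x,y]+.5)*k).astype(int)],False,col,1)
    dr(disc(a,np.radians(-17)),(0,0,255)); dr(disc(a,np.radians(-19.3)),(0,255,0))
    dr(ringp(a,.046,.13),(255,0,0)); dr(ringp(a,.062,.122),(255,0,255))
    e=np.radians(-19.3); u=np.array([np.cos(e),np.sin(e)]); v=np.array([-u[1],u[0]])
    T=[np.r_[a+u*r+v*s,.102] for r,s in [(.065,.008),(.107,.008),(.107,-.008),(.065,-.008)]]
    dr(np.array(T),(255,255,0))
    cv2.imwrite(f"pics/{n}4o.png",B)
E
```

```text
(no output)
```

View pics/top4o.png

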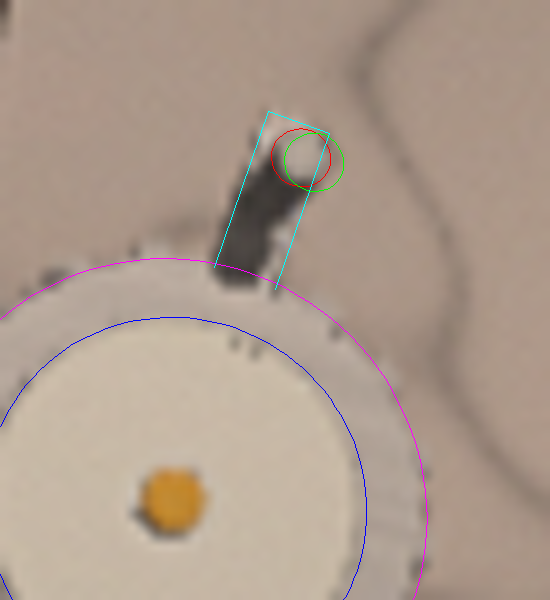

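View pics/scene4o.png

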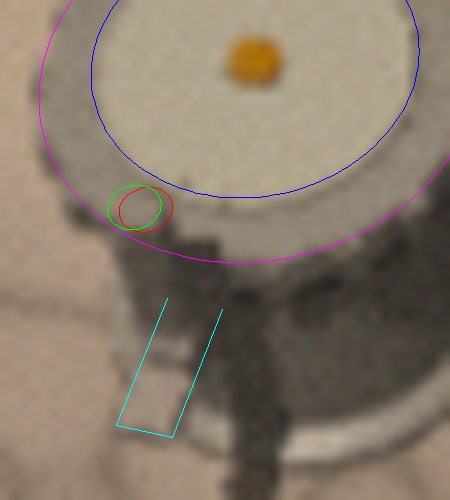

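The collar reads about 1–1.5° short of the tongue: the post is near -17.8° and the tongue near -19.3°. I'll go back and nudge it about 2 mm.

Request:
carry_out --steps '[{"wx": 0, "wy": 0, "wz": 10, "x": 0, "y": 0, "z": 0, "fingers": 5}, {"wx": 0, "wy": 0, "wz": 10, "x": 0, "y": 0, "z": 0, "fingers": 5}, {"wx": 0, "wy": 0, "wz": 0, "x": 0.5, "y": 5.8, "z": 0, "fingers": 5}, {"wx": 0, "wy": 0, "wz": 0, "x": 0.5, "y": 5.8, "z": 0, "fingers": 5}, {"wx": 0, "wy": 0, "wz": 0, "x": 0.5, "y": 5.8, "z": 0, "fingers": 5}, {"wx": 0, "wy": 0, "wz": 0, "x": 0, "y": 0, "z": 0, "fingers": 5}]'

```text
time: 6.22
eef_pos: [0.6581, -0.2235, 0.2177]
ee_rot: [3.141, 0.009, -0.003]
ft_force: [-0.2, 0.2, 0.2]
grip_width: 0.586
```

```bash
python3 -c "
from h import *
rel([.6556,-.2139,.1405])"
```

```text
t 6.22 p [ 0.6581 -0.2235  0.2177] zax [-0.002 -0.    -1.   ] y,x hd [-89.68   0.32] q [-19.  27.  22.  86.  -0. 161.] F [-0.2  0.2  0.2] w 0.586
need cm [-0.23 -0.96  7.72]
```

Request:
carry_out --steps '[{"wx": 0, "wy": 0, "wz": 0, "x": -0.3, "y": -0.8, "z": 0, "fingers": 5}, {"wx": 0, "wy": 0, "wz": 0, "x": 0, "y": 0, "z": 4, "fingers": 5}, {"wx": 0, "wy": 0, "wz": 0, "x": 0, "y": 0, "z": 3.7, "fingers": 5}, {"wx": 0, "wy": 0, "wz": 0, "x": 0, "y": 0, "z": 0, "fingers": 5}]'

```text
time: 6.72
eef_pos: [0.6537, -0.2074, 0.1394]
ee_rot: [-3.139, -0.023, 0.009]
ft_force: [0.3, 0.1, 0.4]
grip_width: 0.585
```

```bash
python3 -c "
from h import *
rel([.6549,-.2159,.1405])"
```

```text
t 6.72 p [ 0.6537 -0.2074  0.1394] zax [-0.006  0.002 -1.   ] y,x hd [-89.16   0.85] q [-18.  26.  11.  76.   0. 162.] F [0.3 0.1 0.4] w 0.585
need cm [ 0.11  0.85 -0.11]
```

Request:
carry_out --steps '[{"wx": 0, "wy": 0, "wz": 0, "x": 0.1, "y": 0.8, "z": 0, "fingers": 5}, {"wx": 0, "wy": 0, "wz": 0, "x": 0, "y": 0, "z": 0, "fingers": 5}, {"wx": 0, "wy": 0, "wz": 0, "x": 0, "y": 0, "z": 0, "fingers": 5}]'

```text
time: 7.1
eef_pos: [0.6576, -0.2179, 0.1438]
ee_rot: [3.141, 0.02, 0.003]
ft_force: [0.0, 0.3, -0.0]
grip_width: 0.586
```

```bash
python3 -c "
from h import *
rel([.6549,-.2159,.1405])"
```

```text
t 7.1 p [ 0.6576 -0.2179  0.1438] zax [ 0.002 -0.001 -1.   ] y,x hd [-89.26   0.74] q [-18.  26.  12.  76.   0. 161.] F [ 0.   0.3 -0. ] w 0.586
need cm [-0.26 -0.2   0.33]
```

Request:
carry_out --steps '[{"wx": 0, "wy": 0, "wz": 0, "x": 0, "y": 0, "z": 0, "fingers": 5}, {"wx": 0, "wy": 0, "wz": 0, "x": 0, "y": 0, "z": 0, "fingers": 5}]'

```text
time: 7.35
eef_pos: [0.6569, -0.2176, 0.1425]
ee_rot: [3.141, 0.021, 0.0]
ft_force: [0.1, 0.2, -0.2]
grip_width: 0.588
```

```bash
python3 -c "
from h import *
rel([.6549,-.2159,.1405])
print(st()[0]['qd'].round(3))"
```

```text
t 7.35 p [ 0.6569 -0.2176  0.1425] zax [ 0. -0. -1.] y,x hd [-89.25   0.75] q [-18.  26.  12.  76.   0. 161.] F [ 0.1  0.2 -0.2] w 0.588
need cm [-0.2  -0.17  0.2 ]
[ 0.     0.001 -0.002 -0.    -0.001 -0.001]
```

Request:
carry_out --steps '[{"wx": 0, "wy": 0, "wz": 0, "x": -0.2, "y": -0.17, "z": 0.2, "fingers": 5}, {"wx": 0, "wy": 0, "wz": 0, "x": 0, "y": 0, "z": 0, "fingers": 5}, {"wx": 0, "wy": 0, "wz": 0, "x": 0, "y": 0, "z": 0, "fingers": 0}, {"wx": 0, "wy": 0, "wz": 0, "x": 0, "y": 0, "z": 0, "fingers": 0}, {"wx": 0, "wy": 0, "wz": 0, "x": 0, "y": 0, "z": 0, "fingers": 0}, {"wx": 0, "wy": 0, "wz": 0, "x": 0, "y": 0, "z": 0, "fingers": 0}, {"wx": 0, "wy": 0, "wz": 0, "x": 0, "y": 0, "z": 0, "fingers": 0}, {"wx": 0, "wy": 0, "wz": 0, "x": 0, "y": 0, "z": 0, "fingers": 0}]'

```text
time: 8.35
eef_pos: [0.6547, -0.2156, 0.1404]
ee_rot: [-3.141, -0.021, 0.0]
ft_force: [-1.9, 3.6, 1.9]
grip_width: 0.141
```

```bash
python3 -c "
from h import *
rel([.6549,-.2159,.1405])"
```

```text
t 8.35 p [ 0.6547 -0.2156  0.1404] zax [-0.  0. -1.] y,x hd [-89.24   0.76] q [-18.  26.  11.  75.   0. 161.] F [-1.9  3.6  1.9] w 0.141
need cm [ 0.02  0.03 -0.01]
```

Request:
carry_out --steps '[{"wx": 0, "wy": 0, "wz": 0, "x": 0, "y": 0, "z": 0, "fingers": 5}, {"wx": 0, "wy": 0, "wz": 0, "x": 0, "y": 0, "z": 0, "fingers": 5}, {"wx": 0, "wy": 0, "wz": 0, "x": 0, "y": 0, "z": -4, "fingers": 5}, {"wx": 0, "wy": 0, "wz": 0, "x": 0, "y": 0, "z": -4, "fingers": 5}, {"wx": 0, "wy": 0, "wz": 0, "x": -0.8, "y": -6, "z": 0, "fingers": 5}, {"wx": 0, "wy": 0, "wz": 0, "x": -0.8, "y": -6, "z": 0, "fingers": 5}, {"wx": 0, "wy": 0, "wz": 0, "x": -0.8, "y": -6, "z": 0, "fingers": 5}, {"wx": 0, "wy": 0, "wz": 0, "x": -0.8, "y": -6, "z": 0, "fingers": 5}, {"wx": 0, "wy": 0, "wz": 0, "x": -0.8, "y": -6, "z": 0, "fingers": 5}, {"wx": 0, "wy": 0, "wz": -10, "x": 0, "y": 0, "z": 0, "fingers": 5}, {"wx": 0, "wy": 0, "wz": -10, "x": 0, "y": 0, "z": 0, "fingers": 5}, {"wx": 0, "wy": 0, "wz": -10, "x": 0, "y": 0, "z": 0, "fingers": 5}]'

```text
time: 9.85
eef_pos: [0.6125, 0.0504, 0.2206]
ee_rot: [-2.978, -0.921, -0.009]
ft_force: [0.5, 0.1, -0.4]
grip_width: 0.586
```

```bash
python3 - <<'E'
from h import *
rel([.583,.288,.2])
for n in ('top','scene'):
    im,d=get_image(n); np.save('pics/%s5.npy'%n,d); cv2.imwrite('pics/%s5.png'%n,im)
a=[.5785,-.188]
for n,(x,y,w,h) in {"top":(385,210,55,60),"scene":(205,215,60,60)}.items():
    im=cv2.imread(f"pics/{n}5.png"); k=10
    B=cv2.resize(im[y:y+h,x:x+w],None,fx=k,fy=k,interpolation=cv2.INTER_CUBIC)
    def dr(P,col): cv2.polylines(B,[np.round((proj(n,P)-[x,y]+.5)*k).astype(int)],False,col,1)
    if n=="top": dr(disc(a,np.radians(-17)),(0,0,255)); dr(disc(a,np.radians(-19.3)),(0,255,0))
    cv2.imwrite(f"pics/{n}5o.png",B)
E
```

```text
t 9.85 p [0.6125 0.0504 0.2206] zax [-0.002  0.025 -1.   ] y,x hd [-55.61  34.38] q [  4.  17.   9.  82.   1. 150.] F [ 0.5  0.1 -0.4] w 0.586
need cm [ 10.96 -21.22   2.67]
```

View pics/top5o.png

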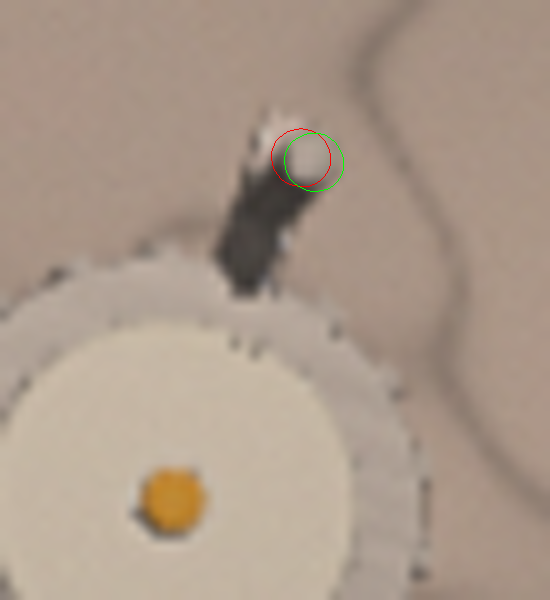

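View pics/scene5o.png

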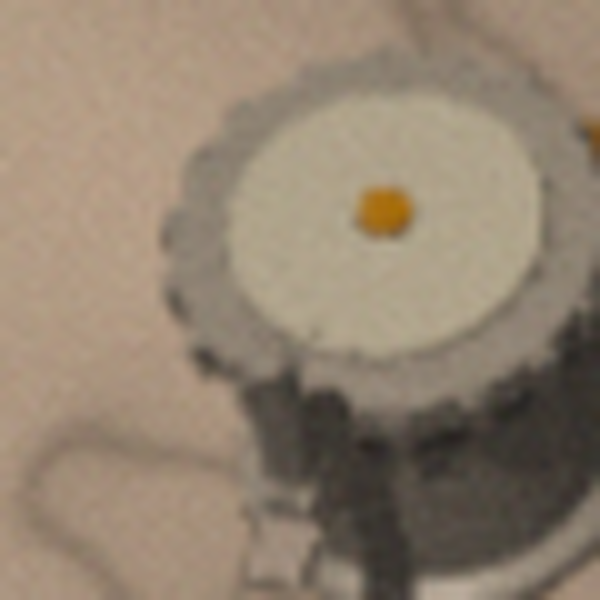

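The post top sits on the tongue line, within about 0.5°, so the collar is done. Next is the valve handle.

Request:
carry_out --steps '[{"wx": 0, "wy": 0, "wz": 0, "x": 2.5, "y": -5.3, "z": 0.5, "fingers": 5}, {"wx": 0, "wy": 0, "wz": 0, "x": 2.5, "y": -5.3, "z": 0.5, "fingers": 5}, {"wx": 0, "wy": 0, "wz": 0, "x": 2.5, "y": -5.3, "z": 0.5, "fingers": 5}, {"wx": 0, "wy": 0, "wz": 0, "x": 2.5, "y": -5.3, "z": 0.5, "fingers": 5}, {"wx": 0, "wy": 0, "wz": -10, "x": 0, "y": 0, "z": 0, "fingers": 5}, {"wx": 0, "wy": 0, "wz": -10, "x": 0, "y": 0, "z": 0, "fingers": 5}, {"wx": 0, "wy": 0, "wz": 0, "x": 0, "y": 0, "z": 0, "fingers": 5}, {"wx": 0, "wy": 0, "wz": 0, "x": 0, "y": 0, "z": 0, "fingers": 5}, {"wx": 0, "wy": 0, "wz": 0, "x": 0, "y": 0, "z": 0, "fingers": 5}]'

```text
time: 11.08
eef_pos: [0.5765, 0.2821, 0.2068]
ee_rot: [-2.779, -1.412, -0.015]
ft_force: [-0.0, 0.3, -0.4]
grip_width: 0.585
```

```bash
python3 -c "
from h import *
rel([.583,.288,.105])"
```

```text
t 11.07 p [0.5765 0.2821 0.2068] zax [-0.002  0.026 -1.   ] y,x hd [-36.11  53.87] q [ 25.  20.  11.  80.   1. 152.] F [-0.   0.3 -0.4] w 0.585
need cm [ 0.66  0.35 10.19]
```

Request:
carry_out --steps '[{"wx": -0.9, "wy": -1.2, "wz": 0, "x": 0.66, "y": 0.6, "z": 0, "fingers": 5}, {"wx": 0, "wy": 0, "wz": 0, "x": 0, "y": 0, "z": 3.4, "fingers": 5}, {"wx": 0, "wy": 0, "wz": 0, "x": 0, "y": 0, "z": 3.4, "fingers": 5}, {"wx": 0, "wy": 0, "wz": 0, "x": 0, "y": 0, "z": 3.3, "fingers": 5}, {"wx": 0, "wy": 0, "wz": 0, "x": 0, "y": 0, "z": 0, "fingers": 5}, {"wx": 0, "wy": 0, "wz": 0, "x": 0, "y": 0, "z": 0, "fingers": 5}, {"wx": 0, "wy": 0, "wz": 0, "x": 0, "y": 0, "z": 0, "fingers": 5}]'

```text
time: 11.95
eef_pos: [0.5859, 0.2846, 0.1078]
ee_rot: [-2.799, -1.427, -0.002]
ft_force: [-0.0, -0.5, 0.5]
grip_width: 0.582
```

```bash
python3 -c "
from h import *
rel([.583,.288,.105])
im,d=get_image('scene'); cv2.imwrite('pics/s6.png',cv2.resize(im[170:280,340:450],None,fx=5,fy=5,interpolation=2))"
```

```text
t 11.95 p [0.5859 0.2846 0.1078] zax [ 0.001  0.001 -1.   ] y,x hd [-35.98  54.02] q [ 26.  22.   2.  69.   0. 152.] F [-0.  -0.5  0.5] w 0.582
need cm [ 0.11 -0.43  0.28]
```

View pics/s6.png

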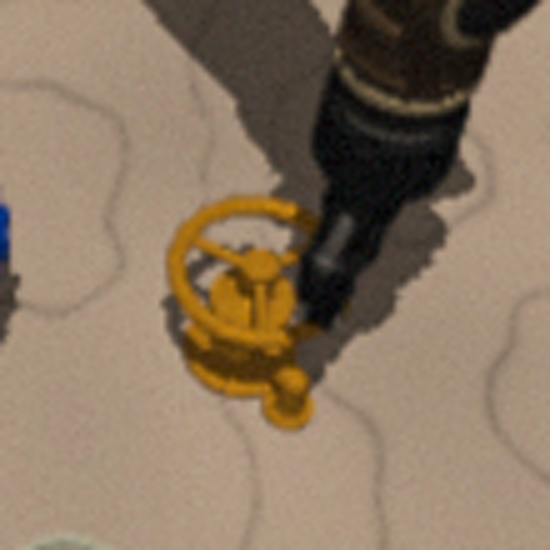

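Request:
carry_out --steps '[{"wx": 0, "wy": 0, "wz": 0, "x": 0.1, "y": -0.4, "z": 0.2, "fingers": 5}, {"wx": 0, "wy": 0, "wz": 0, "x": 0, "y": 0, "z": 0, "fingers": 0}, {"wx": 0, "wy": 0, "wz": 0, "x": 0, "y": 0, "z": 0, "fingers": 0}, {"wx": 0, "wy": 0, "wz": 0, "x": 0, "y": 0, "z": 0, "fingers": 0}, {"wx": 0, "wy": 0, "wz": 0, "x": 0, "y": 0, "z": 0, "fingers": 0}, {"wx": 0, "wy": 0, "wz": 0, "x": 0, "y": 0, "z": 0, "fingers": 0}]' --squeeze 60

```text
time: 12.75
eef_pos: [0.5823, 0.2874, 0.1039]
ee_rot: [-2.798, -1.427, 0.002]
ft_force: [0.0, 0.4, 2.7]
grip_width: 0.151
```

```bash
python3 -c "
from h import *
rel([.583,.288,.105])"
```

```text
t 12.75 p [0.5823 0.2874 0.1039] zax [-0.002 -0.    -1.   ] y,x hd [-35.95  54.05] q [ 26.  22.   1.  69.   0. 152.] F [0.  0.4 2.7] w 0.151
need cm [ 0.09  0.02 -0.11]
```

```bash
cat >> h.py <<'E'
AX=np.array([.553,.2475])
def arc(phi0,steps,r=.05,p0=None,hx=None):
    """tool-frame cm shifts from phi0 (deg) through the given steps (deg), start at p0 (measured)"""
    o,p,Rm=st(); p=p[:2] if p0 is None else p0; ph=phi0; out=[]
    for s in steps:
        ph+=s; t=AX+r*np.array([np.cos(np.radians(ph)),np.sin(np.radians(ph))])
        d=np.r_[t-p,0]; v=100*Rm.T@d; out.append((round(v[0],2),round(v[1],2))); p=t
    return out
def wh():
    rel([0,0,.105]); d=st()[1][:2]-AX; print("r",np.hypot(*d).round(4),"phi",np.degrees(np.arctan2(d[1],d[0])).round(2))
    o=observe(); ph=np.arctan2(d[1],d[0]); F=o["ft_force"]; print("Ftan(ccw+)",(-F[0]*np.sin(ph)+F[1]*np.cos(ph)).round(1),"Frad",(F[0]*np.cos(ph)+F[1]*np.sin(ph)).round(1)); return np.degrees(ph)
E
python3 -c "
from h import *
p=wh(); print(arc(p,[-15]*5))"
```

```text
t 12.75 p [0.5823 0.2874 0.1039] zax [-0.002 -0.    -1.   ] y,x hd [-35.95  54.05] q [ 26.  22.   1.  69.   0. 152.] F [0.  0.4 2.7] w 0.151
need cm [-57.45 -30.26  -0.  ]
r 0.0495 phi 53.72
Ftan(ccw+) 0.2 Frad 0.3
[(np.float64(-0.13), np.float64(1.29)), (np.float64(-0.51), np.float64(1.2)), (np.float64(-0.8), np.float64(1.03)), (np.float64(-1.04), np.float64(0.79)), (np.float64(-1.21), np.float64(0.49))]
```

Request:
carry_out --steps '[{"wx": 0, "wy": 0, "wz": 0, "x": -0.13, "y": 1.29, "z": 0, "fingers": 0}, {"wx": 0, "wy": 0, "wz": 0, "x": -0.51, "y": 1.2, "z": 0, "fingers": 0}, {"wx": 0, "wy": 0, "wz": 0, "x": -0.8, "y": 1.03, "z": 0, "fingers": 0}, {"wx": 0, "wy": 0, "wz": 0, "x": -1.04, "y": 0.79, "z": 0, "fingers": 0}, {"wx": 0, "wy": 0, "wz": 0, "x": -1.21, "y": 0.49, "z": 0, "fingers": 0}]'

```text
time: 13.38
eef_pos: [0.599, 0.2295, 0.1039]
ee_rot: [-2.795, -1.426, 0.003]
ft_force: [-6.8, 5.8, 4.6]
grip_width: 0.148
```

```bash
python3 -c "
from h import *
p=wh(); print(arc(53.7-75,[-7]*4,p0=AX+.05*np.array([np.cos(np.radians(53.7-75)),np.sin(np.radians(53.7-75))])))"
```

```text
t 13.38 p [0.599  0.2295 0.1039] zax [-0.003  0.002 -1.   ] y,x hd [-35.94  54.06] q [ 21.  21.  -0.  69.   0. 147.] F [-6.8  5.8  4.6] w 0.148
need cm [-5.374e+01 -3.503e+01  3.000e-02]
r 0.0494 phi -21.31
Ftan(ccw+) 2.9 Frad -8.5
[(np.float64(-0.6), np.float64(0.12)), (np.float64(-0.61), np.float64(0.04)), (np.float64(-0.61), np.float64(-0.03)), (np.float64(-0.6), np.float64(-0.1))]
```

Request:
carry_out --steps '[{"wx": 0, "wy": 0, "wz": 0, "x": -0.6, "y": 0.12, "z": 0, "fingers": 0}, {"wx": 0, "wy": 0, "wz": 0, "x": -0.61, "y": 0.04, "z": 0, "fingers": 0}, {"wx": 0, "wy": 0, "wz": 0, "x": -0.61, "y": -0.03, "z": 0, "fingers": 0}]'

```text
time: 13.75
eef_pos: [0.5898, 0.2145, 0.1039]
ee_rot: [-2.796, -1.427, 0.001]
ft_force: [-1.7, 6.6, 3.4]
grip_width: 0.149
```

```bash
cat >> h.py <<'E'
def nxt(phi,n=3,s=-7,r=.05):
    p=wh(); q=AX+r*np.array([np.cos(np.radians(phi)),np.sin(np.radians(phi))]); print([tuple(map(float,a)) for a in arc(phi,[s]*n,p0=q,r=r)])
E
python3 -c "
from h import *
nxt(53.7-96)"
```

```text
t 13.75 p [0.5898 0.2145 0.1039] zax [-0.002  0.002 -1.   ] y,x hd [-35.93  54.07] q [ 20.  20.  -2.  68.   0. 146.] F [-1.7  6.6  3.4] w 0.149
need cm [-5.198e+01 -3.518e+01 -4.000e-02]
r 0.0495 phi -41.88
Ftan(ccw+) 3.8 Frad -5.7
[(-0.6, -0.1), (-0.58, -0.18), (-0.56, -0.25)]
```

```bash
python3 -c "
from h import *
nxt(53.7-96,34)"
```

```text
t 13.75 p [0.5898 0.2145 0.1039] zax [-0.002  0.002 -1.   ] y,x hd [-35.93  54.07] q [ 20.  20.  -2.  68.   0. 146.] F [-1.7  6.6  3.4] w 0.149
need cm [-5.198e+01 -3.518e+01 -4.000e-02]
r 0.0495 phi -41.88
Ftan(ccw+) 3.8 Frad -5.7
[(-0.6, -0.1), (-0.58, -0.18), (-0.56, -0.25), (-0.52, -0.31), (-0.48, -0.37), (-0.43, -0.43), (-0.38, -0.48), (-0.32, -0.52), (-0.25, -0.56), (-0.18, -0.58), (-0.11, -0.6), (-0.03, -0.61), (0.04, -0.61), (0.12, -0.6), (0.19, -0.58), (0.26, -0.55), (0.32, -0.52), (0.38, -0.48), (0.44, -0.43), (0.49, -0.37), (0.53, -0.31), (0.56, -0.24), (0.59, -0.17), (0.6, -0.1), (0.61, -0.02), (0.61, 0.05), (0.6, 0.13), (0.58, 0.2), (0.55, 0.27), (0.51, 0.33), (0.47, 0.39), (0.42, 0.45), (0.36, 0.49), (0.3, 0.53)]
```

Request:
carry_out --steps '[{"wx": 0, "wy": 0, "wz": 0, "x": -0.6, "y": -0.1, "z": 0, "fingers": 0}, {"wx": 0, "wy": 0, "wz": 0, "x": -0.58, "y": -0.18, "z": 0, "fingers": 0}, {"wx": 0, "wy": 0, "wz": 0, "x": -0.56, "y": -0.25, "z": 0, "fingers": 0}]'

```text
time: 14.12
eef_pos: [0.5759, 0.2034, 0.104]
ee_rot: [-2.797, -1.427, -0.0]
ft_force: [-0.7, 5.3, 2.0]
grip_width: 0.145
```

Request:
carry_out --steps '[{"wx": 0, "wy": 0, "wz": 0, "x": -0.52, "y": -0.31, "z": 0, "fingers": 0}, {"wx": 0, "wy": 0, "wz": 0, "x": -0.48, "y": -0.37, "z": 0, "fingers": 0}, {"wx": 0, "wy": 0, "wz": 0, "x": -0.43, "y": -0.43, "z": 0, "fingers": 0}]'

```text
time: 14.5
eef_pos: [0.5582, 0.1978, 0.104]
ee_rot: [-2.798, -1.427, 0.001]
ft_force: [2.6, 3.8, 1.1]
grip_width: 0.15
```

Request:
carry_out --steps '[{"wx": 0, "wy": 0, "wz": 0, "x": -0.38, "y": -0.48, "z": 0, "fingers": 0}, {"wx": 0, "wy": 0, "wz": 0, "x": -0.32, "y": -0.52, "z": 0, "fingers": 0}, {"wx": 0, "wy": 0, "wz": 0, "x": -0.25, "y": -0.56, "z": 0, "fingers": 0}]'

```text
time: 14.88
eef_pos: [0.5395, 0.199, 0.104]
ee_rot: [2.799, 1.427, -0.002]
ft_force: [3.1, 2.2, 1.6]
grip_width: 0.145
```

Request:
carry_out --steps '[{"wx": 0, "wy": 0, "wz": 0, "x": -0.18, "y": -0.58, "z": 0, "fingers": 0}, {"wx": 0, "wy": 0, "wz": 0, "x": -0.11, "y": -0.6, "z": 0, "fingers": 0}, {"wx": 0, "wy": 0, "wz": 0, "x": -0.03, "y": -0.61, "z": 0, "fingers": 0}]'

```text
time: 15.25
eef_pos: [0.5229, 0.2069, 0.1039]
ee_rot: [2.798, 1.427, -0.004]
ft_force: [3.0, 0.2, 2.3]
grip_width: 0.144
```

Request:
carry_out --steps '[{"wx": 0, "wy": 0, "wz": 0, "x": 0.04, "y": -0.61, "z": 0, "fingers": 0}, {"wx": 0, "wy": 0, "wz": 0, "x": 0.12, "y": -0.6, "z": 0, "fingers": 0}, {"wx": 0, "wy": 0, "wz": 0, "x": 0.19, "y": -0.58, "z": 0, "fingers": 0}]'

```text
time: 15.62
eef_pos: [0.5102, 0.2204, 0.1039]
ee_rot: [-2.799, -1.427, 0.005]
ft_force: [0.1, -3.4, 5.3]
grip_width: 0.15
```

Request:
carry_out --steps '[{"wx": 0, "wy": 0, "wz": 0, "x": 0.26, "y": -0.55, "z": 0, "fingers": 0}, {"wx": 0, "wy": 0, "wz": 0, "x": 0.32, "y": -0.52, "z": 0, "fingers": 0}, {"wx": 0, "wy": 0, "wz": 0, "x": 0.38, "y": -0.48, "z": 0, "fingers": 0}]'

```text
time: 16.0
eef_pos: [0.5069, 0.2264, 0.1038]
ee_rot: [2.779, 1.407, -0.01]
ft_force: [18.3, -58.0, 8.8]
grip_width: 0.148
```

The stop is reached: 60 N tangential at φ≈-155°, after about 209° of closing. I'll back the command off so it presses only lightly, and read the stop position.

Request:
carry_out --steps '[{"wx": 0, "wy": 0, "wz": 0, "x": -0.42, "y": 0.68, "z": 0, "fingers": 0}, {"wx": 0, "wy": 0, "wz": 0, "x": 0, "y": 0, "z": 0, "fingers": 0}, {"wx": 0, "wy": 0, "wz": 0, "x": 0, "y": 0, "z": 0, "fingers": 0}]'

```text
time: 16.38
eef_pos: [0.5071, 0.226, 0.1038]
ee_rot: [2.794, 1.42, -0.008]
ft_force: [2.1, -18.1, 7.9]
grip_width: 0.142
```

```bash
python3 -c "
from h import *
p=wh()"
```

```text
t 16.38 p [0.5071 0.226  0.1038] zax [-0.001 -0.009 -1.   ] y,x hd [-36.11  53.89] q [ 24.  12. -12.  66.  -0. 150.] F [  2.1 -18.1   7.9] w 0.142
need cm [-48.14 -27.65   0.14]
r 0.0507 phi -154.93
Ftan(ccw+) 17.3 Frad 5.8
```

```bash
python3 -c "
from h import *
P=np.array([(.5823,.2874),(.599,.2295),(.5898,.2145),(.5759,.2034),(.5582,.1978),(.5395,.199),(.5229,.2069),(.5102,.2204),(.5071,.226)])
for k in (8,9):
  c,r=circ(P[:k]);print(c,r); d=P-c; print(np.degrees(np.arctan2(d[:,1],d[:,0])).round(1), np.hypot(*d.T).round(4))"
```

```text
[0.55223787 0.24743339] 0.050015552155090334
[  53.1  -21.   -41.2  -61.7  -83.2 -104.7 -125.9 -147.3 -154.6] [0.05   0.0501 0.05   0.05   0.05   0.0501 0.05   0.05   0.05  ]
[0.55225043 0.24742694] 0.050006408581944335
[  53.1  -21.   -41.2  -61.8  -83.2 -104.8 -125.9 -147.3 -154.6] [0.05   0.0501 0.0499 0.05   0.05   0.0501 0.05   0.05   0.05  ]
```

```bash
sed -i 's/^AX=.*/AX=np.array([.55225,.24743])/' h.py; python3 -c "
from h import *
p=wh()
a=arc(-154.5,[15]*24,p0=np.array([.5070,.2299]))
print([tuple(map(float,x)) for x in a])"
```

```text
t 16.38 p [0.5071 0.226  0.1038] zax [-0.001 -0.009 -1.   ] y,x hd [-36.11  53.89] q [ 24.  12. -12.  66.  -0. 150.] F [  2.1 -18.1   7.9] w 0.142
need cm [-48.14 -27.65   0.14]
r 0.05 phi -154.64
Ftan(ccw+) 17.2 Frad 5.9
[(-0.78, 1.46), (-0.13, 1.3), (0.21, 1.29), (0.53, 1.19), (0.82, 1.01), (1.06, 0.77), (1.22, 0.47), (1.3, 0.13), (1.29, -0.21), (1.19, -0.53), (1.01, -0.82), (0.77, -1.06), (0.47, -1.22), (0.13, -1.3), (-0.21, -1.29), (-0.53, -1.19), (-0.82, -1.01), (-1.06, -0.77), (-1.22, -0.47), (-1.3, -0.13), (-1.29, 0.21), (-1.19, 0.53), (-1.01, 0.82), (-0.77, 1.06)]
```

Request:
carry_out --steps '[{"wx": 0, "wy": 0, "wz": 0, "x": -0.78, "y": 1.46, "z": 0, "fingers": 0}, {"wx": 0, "wy": 0, "wz": 0, "x": -0.13, "y": 1.3, "z": 0, "fingers": 0}, {"wx": 0, "wy": 0, "wz": 0, "x": 0.21, "y": 1.29, "z": 0, "fingers": 0}, {"wx": 0, "wy": 0, "wz": 0, "x": 0.53, "y": 1.19, "z": 0, "fingers": 0}, {"wx": 0, "wy": 0, "wz": 0, "x": 0.82, "y": 1.01, "z": 0, "fingers": 0}, {"wx": 0, "wy": 0, "wz": 0, "x": 1.06, "y": 0.77, "z": 0, "fingers": 0}]'

```text
time: 17.12
eef_pos: [0.5738, 0.2023, 0.1039]
ee_rot: [-2.799, -1.427, 0.005]
ft_force: [-3.3, 0.7, 6.5]
grip_width: 0.144
```

```bash
python3 -c "
from h import *
p=wh()"
```

```text
t 17.12 p [0.5738 0.2023 0.1039] zax [-0.003 -0.001 -1.   ] y,x hd [-35.98  54.02] q [ 19.  18.  -5.  67.   0. 145.] F [-3.3  0.7  6.5] w 0.144
need cm [-50.08 -34.54   0.08]
r 0.05 phi -64.53
Ftan(ccw+) -2.6 Frad -2.0
```

Request:
carry_out --steps '[{"wx": 0, "wy": 0, "wz": 0, "x": 1.22, "y": 0.47, "z": 0, "fingers": 0}, {"wx": 0, "wy": 0, "wz": 0, "x": 1.3, "y": 0.13, "z": 0, "fingers": 0}, {"wx": 0, "wy": 0, "wz": 0, "x": 1.29, "y": -0.21, "z": 0, "fingers": 0}, {"wx": 0, "wy": 0, "wz": 0, "x": 1.19, "y": -0.53, "z": 0, "fingers": 0}, {"wx": 0, "wy": 0, "wz": 0, "x": 1.01, "y": -0.82, "z": 0, "fingers": 0}, {"wx": 0, "wy": 0, "wz": 0, "x": 0.77, "y": -1.06, "z": 0, "fingers": 0}, {"wx": 0, "wy": 0, "wz": 0, "x": 0.47, "y": -1.22, "z": 0, "fingers": 0}, {"wx": 0, "wy": 0, "wz": 0, "x": 0.13, "y": -1.3, "z": 0, "fingers": 0}, {"wx": 0, "wy": 0, "wz": 0, "x": -0.21, "y": -1.29, "z": 0, "fingers": 0}]'

```text
time: 18.25
eef_pos: [0.5691, 0.2946, 0.1039]
ee_rot: [2.798, 1.426, -0.003]
ft_force: [0.8, -5.9, 6.9]
grip_width: 0.147
```

```bash
python3 -c "
from h import *
p=wh()"
```

```text
t 18.25 p [0.5691 0.2946 0.1039] zax [-0.001 -0.002 -1.   ] y,x hd [-35.98  54.02] q [ 27.  21.  -0.  69.  -0. 153.] F [ 0.8 -5.9  6.9] w 0.147
need cm [-5.727e+01 -2.875e+01 -1.000e-02]
r 0.0501 phi 70.33
Ftan(ccw+) -2.7 Frad -5.3
```

Request:
carry_out --steps '[{"wx": 0, "wy": 0, "wz": 0, "x": -0.53, "y": -1.19, "z": 0, "fingers": 0}, {"wx": 0, "wy": 0, "wz": 0, "x": -0.82, "y": -1.01, "z": 0, "fingers": 0}, {"wx": 0, "wy": 0, "wz": 0, "x": -1.06, "y": -0.77, "z": 0, "fingers": 0}, {"wx": 0, "wy": 0, "wz": 0, "x": -1.22, "y": -0.47, "z": 0, "fingers": 0}, {"wx": 0, "wy": 0, "wz": 0, "x": -1.3, "y": -0.13, "z": 0, "fingers": 0}, {"wx": 0, "wy": 0, "wz": 0, "x": -1.29, "y": 0.21, "z": 0, "fingers": 0}, {"wx": 0, "wy": 0, "wz": 0, "x": -1.19, "y": 0.53, "z": 0, "fingers": 0}, {"wx": 0, "wy": 0, "wz": 0, "x": -1.01, "y": 0.82, "z": 0, "fingers": 0}, {"wx": 0, "wy": 0, "wz": 0, "x": -0.77, "y": 1.06, "z": 0, "fingers": 0}]'

```text
time: 19.38
eef_pos: [0.5069, 0.2262, 0.1039]
ee_rot: [-2.796, -1.427, 0.002]
ft_force: [4.5, 6.9, 0.8]
grip_width: 0.145
```

```bash
python3 -c "
from h import *
p=wh(); print([tuple(map(float,x)) for x in arc(p,[205.5-p%360+15]+[15]*3)])"
```

```text
t 19.38 p [0.5069 0.2262 0.1039] zax [-0.002  0.002 -1.   ] y,x hd [-35.92  54.08] q [ 24.  12. -12.  66.   0. 150.] F [4.5 6.9 0.8] w 0.145
need cm [-4.805e+01 -2.778e+01 -2.000e-02]
r 0.0501 phi -154.91
Ftan(ccw+) -4.4 Frad -7.0
[(-0.48, 1.25), (-0.14, 1.3), (0.2, 1.29), (0.53, 1.19)]
```

One full turn is done and φ is back at -154.9. Now the second turn.

Request:
carry_out --steps '[{"wx": 0, "wy": 0, "wz": 0, "x": -0.47, "y": 1.24, "z": 0, "fingers": 0}, {"wx": 0, "wy": 0, "wz": 0, "x": -0.13, "y": 1.3, "z": 0, "fingers": 0}, {"wx": 0, "wy": 0, "wz": 0, "x": 0.21, "y": 1.29, "z": 0, "fingers": 0}, {"wx": 0, "wy": 0, "wz": 0, "x": 0.53, "y": 1.19, "z": 0, "fingers": 0}, {"wx": 0, "wy": 0, "wz": 0, "x": 0.82, "y": 1.01, "z": 0, "fingers": 0}, {"wx": 0, "wy": 0, "wz": 0, "x": 1.06, "y": 0.77, "z": 0, "fingers": 0}, {"wx": 0, "wy": 0, "wz": 0, "x": 1.22, "y": 0.47, "z": 0, "fingers": 0}, {"wx": 0, "wy": 0, "wz": 0, "x": 1.3, "y": 0.13, "z": 0, "fingers": 0}, {"wx": 0, "wy": 0, "wz": 0, "x": 1.29, "y": -0.21, "z": 0, "fingers": 0}, {"wx": 0, "wy": 0, "wz": 0, "x": 1.19, "y": -0.53, "z": 0, "fingers": 0}, {"wx": 0, "wy": 0, "wz": 0, "x": 1.01, "y": -0.82, "z": 0, "fingers": 0}, {"wx": 0, "wy": 0, "wz": 0, "x": 0.77, "y": -1.06, "z": 0, "fingers": 0}]'

```text
time: 20.88
eef_pos: [0.598, 0.2676, 0.1039]
ee_rot: [2.797, 1.424, -0.005]
ft_force: [-1.9, -3.9, 9.1]
grip_width: 0.15
```

```bash
python3 -c "
from h import *
p=wh()"
```

```text
t 20.88 p [0.598  0.2676 0.1039] zax [-0.002 -0.004 -1.   ] y,x hd [-36.03  53.97] q [ 24.  23.   2.  69.  -0. 150.] F [-1.9 -3.9  9.1] w 0.15
need cm [-56.82 -32.62   0.09]
r 0.05 phi 23.83
Ftan(ccw+) -2.8 Frad -3.3
```

Request:
carry_out --steps '[{"wx": 0, "wy": 0, "wz": 0, "x": 0.47, "y": -1.22, "z": 0, "fingers": 0}, {"wx": 0, "wy": 0, "wz": 0, "x": 0.13, "y": -1.3, "z": 0, "fingers": 0}, {"wx": 0, "wy": 0, "wz": 0, "x": -0.21, "y": -1.29, "z": 0, "fingers": 0}, {"wx": 0, "wy": 0, "wz": 0, "x": -0.53, "y": -1.19, "z": 0, "fingers": 0}, {"wx": 0, "wy": 0, "wz": 0, "x": -0.82, "y": -1.01, "z": 0, "fingers": 0}, {"wx": 0, "wy": 0, "wz": 0, "x": -1.06, "y": -0.77, "z": 0, "fingers": 0}, {"wx": 0, "wy": 0, "wz": 0, "x": -1.22, "y": -0.47, "z": 0, "fingers": 0}, {"wx": 0, "wy": 0, "wz": 0, "x": -1.3, "y": -0.13, "z": 0, "fingers": 0}, {"wx": 0, "wy": 0, "wz": 0, "x": -1.29, "y": 0.21, "z": 0, "fingers": 0}, {"wx": 0, "wy": 0, "wz": 0, "x": -1.19, "y": 0.53, "z": 0, "fingers": 0}]'

```text
time: 22.12
eef_pos: [0.5022, 0.2507, 0.1039]
ee_rot: [-2.798, -1.427, 0.002]
ft_force: [6.8, 3.6, 0.9]
grip_width: 0.145
```

```bash
python3 -c "
from h import *
p=wh()"
```

```text
t 22.12 p [0.5022 0.2507 0.1039] zax [-0.002  0.    -1.   ] y,x hd [-35.95  54.05] q [ 27.  13. -12.  66.   0. 152.] F [6.8 3.6 0.9] w 0.145
need cm [-4.978e+01 -2.594e+01 -2.000e-02]
r 0.0501 phi 176.25
Ftan(ccw+) -4.0 Frad -6.6
```

Request:
carry_out --steps '[{"wx": 0, "wy": 0, "wz": 0, "x": -1.01, "y": 0.82, "z": 0, "fingers": 0}, {"wx": 0, "wy": 0, "wz": 0, "x": -0.72, "y": 0.98, "z": 0, "fingers": 0}, {"wx": 0, "wy": 0, "wz": 0, "x": 0, "y": 0, "z": 0, "fingers": 0}, {"wx": 0, "wy": 0, "wz": 0, "x": 0, "y": 0, "z": 0, "fingers": 0}, {"wx": 0, "wy": 0, "wz": 0, "x": 0, "y": 0, "z": 0, "fingers": 0}, {"wx": 0, "wy": 0, "wz": 0, "x": 0, "y": 0, "z": 0, "fingers": 0}]'

```text
time: 22.88
eef_pos: [0.507, 0.226, 0.1039]
ee_rot: [2.798, 1.426, -0.004]
ft_force: [2.2, -1.8, 6.1]
grip_width: 0.149
```

```bash
python3 -c "
from h import *
p=wh(); print(arc(p,[205.6-p%360]))"
```

```text
t 22.88 p [0.507  0.226  0.1039] zax [-0.002 -0.002 -1.   ] y,x hd [-35.98  54.02] q [ 24.  12. -12.  66.  -0. 150.] F [ 2.2 -1.8  6.1] w 0.149
need cm [-4.808e+01 -2.774e+01  4.000e-02]
r 0.0501 phi -154.72
Ftan(ccw+) 2.6 Frad -1.2
[(np.float64(-0.01), np.float64(0.03))]
```

```bash
python3 -c "
from h import *
im,d=get_image('scene'); cv2.imwrite('pics/s9.png',im); im,d=get_image('top'); cv2.imwrite('pics/t9.png',im)
wh()"
```

```text
t 22.98 p [0.507  0.2261 0.1039] zax [-0.002 -0.002 -1.   ] y,x hd [-35.98  54.02] q [ 24.  12. -12.  66.  -0. 150.] F [ 2.2 -2.1  5.6] w 0.147
need cm [-4.808e+01 -2.775e+01  4.000e-02]
r 0.0501 phi -154.75
Ftan(ccw+) 2.8 Frad -1.1
```

View pics/s9.png

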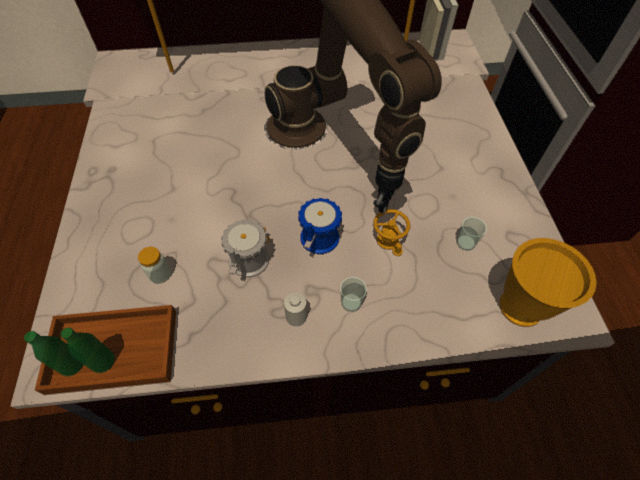

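View pics/t9.png

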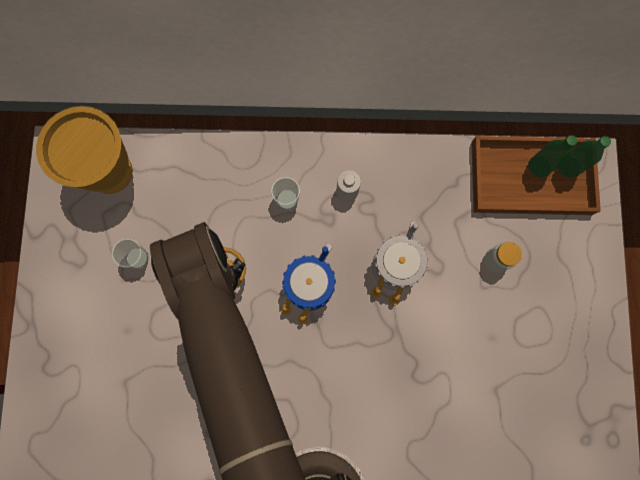

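Both pictures show the fingers on the wheel's handle, at scene (383,205). Tumblers, jar and cartridge stand where they were, and the steel post is over its tongue at top (413,228). I'll hand the job in.

```bash
python3 -c "
from plant import *
print(sign_off())"
```

```text
the job is handed in; nothing more can be done
None
```

I did the job in the order asked and handed it in at about 23 s; no verdict was reported.

- **Collar:** I gripped the bare steel collar's post and turned it clockwise about 46°. My first check showed it about 1.5° short of the tongue, so I regripped it and nudged it on. The last top view put the post within about 0.5° of the tongue line. The camera can only be trusted to about 1° there, and the scene view agreed only roughly because the post blends in with the collar.
- **Valve:** I wound the wheel clockwise about 208° by its handle until it hit the stop, which read about 60 N at the wrist for a moment. I eased off to read the stop angle, -154.6°, then opened it two full turns. The last reading, -154.7°, is about 0.1° from that. It comes from the arm's own position, because the arm hides the handle from the top camera.
- **Finish:** The handle is still held between the fingers at the 60 N grip setting, with about 3 N sideways on it. In the last pictures the glasses, the jar and the spare cartridge stand where they started.

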